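Lock the swivelling jar with the ruler and take off its safety cap

ROBOT

A 6-joint arm with a two-finger parallel gripper is mounted at the origin on the work surface. World frame = base frame: x ahead of the robot, y to its left, z up, the work surface at z = 0. Lengths are in m, angles in rad, forces in N, time in s.
With the tool pointing down it reaches from about 0.375 to 0.9 m from the base axis. Payload 3.1 kg.
Tool frame: the origin (TCP) lies at the very end of the fingers, on their centre line; the grasp point (between the pads) lies 19 mm behind it; z points along the fingers, y is the line along which they close (so a half turn about z gives the same grasp; the last joint's range is limited). The gripper opens to 87 mm and grips with 3 to 60 N. Pads are 19 mm wide; open, the fingers measure 117 mm over their backs; the gripper's body (75 mm by 190 mm) begins 51 mm behind the grasp point.
Start: joints at [-1.421, 0.527, 1.433, -0, 1.181, -0.178], TCP at [0.201, -0.592, 0.223] pointing down, gripper open.
Joint ranges: [-3.08, 3.08], [-0.75, 2.2], [0.22, 2.44], [-1.43, 4.57], [0, 2.65], [-2.85, 2.85]. Speed limits (rad/s): [2.79, 2.79, 3.14, 3.14, 3.14, 3.14].

INTERFACE

Orientations are given as a unit quaternion [x, y, z, w].
In Python, from rig import status, viewer, robot gives the robot as it stands.
- The arm moves only by the tool arm_command, never from a script. Its arguments are lists of equal length, an entry for each row: "delta_rot": the turn, a rotation vector about the tool's x, y, z in degrees, a list of three; "delta_pos": the shift along the tool's x, y, z in m, a list of three; "gripper": the closure, from -1 (fully open) to 1 (shut). In form: {"delta_rot": [[rx, ry, rz], ...], "delta_pos": [[dx, dy, dz], ...], "gripper": [gripper, ...]}. A call has 1 to 12 rows; each row is the pose to reach, as a shift and turn from the pose commanded when the call began, along the tool's axes at that moment; what a row does not reach only later rows make up. A row lasts 1/12 s, in which the tool goes at most 41.7 mm and 7.16 degrees, less where a joint would pass 70% of its speed; a pose out of reach is approached as far as the arm can. A call with a gripper value outside its range is refused whole. The fingers move at their own pace and stop on an object; "grip_force" is the grip in N (left out, the last holds). Time passes only in rows, so rows that repeat a pose let the fingers close. It gives the time, the measured TCP pose, the force, the opening and the grip force at its end, in the units of the state.
- status.get_obs(): the state, without advancing time (a new reading comes with each control period).
- viewer.camera(name): name is "scene" or "top" or "wrist"; returns a dict with "pixels" (480x640x3 uint8, blue, green, red), "fx", "fy", "cx", "cy" (pixels), "pose" (4x4, takes a point from camera to world coordinates); the wrist camera has in their place "mount" (4x4, takes a point from camera to tool coordinates, whose origin is the TCP and whose axes are the flange's). Camera axes: x right, y down, z forward; pixel columns grow to the right and rows downward; lengths in m; the calibration is good to about 2 mm. A picture is of the moment at which its call begins: read the wrist's pose just before it. There is no depth.
- robot.hand_in(): hands the job in; it is judged then, once.
The state is a dict: "time": time; "q": joint angles; "joint_velocities": joint speeds; "joint_torque": joint torques, N m; "position": TCP position; "tool_rot": TCP orientation; "ft_force": force on the tool from outside, world axes, zero at the start; "moment": the same for the moment, N m; "grip_width": finger opening in m; "grip_force": force on a finger pad.
Only numpy, scipy, OpenCV 4.12 (cv2) and the standard library are available. Lean on these libraries where they do the work, as an engineer would, in place of code of your own. Each camera call takes 0.05 s, during which the arm holds its last target. There are 200 camera calls.

TASK

Open the squat jar of board-cleaner tablets in the pine holder. It swivels, so first lock it: take the wooden ruler piece out of its stand and slide it edgewise, fully down, into the long slot beside the jar, and let go of it. Then press the jar's push-and-turn safety cap down, twist it anticlockwise until it is free, lift it straight up several centimetres and finish while still holding it upright and still above the jar, with the ruler left in the slot and the other things on the desk undisturbed.

Things in the scene. Friction and masses are not known exactly. Their poses are not given: they have to be found in the camera images.
- ruler: Loose piece of a thick birch ruler with plain cut ends, 150 long x 8 thick x 40 mm high as it stands on its long edge in the stand; 35 g; graduation lines near its top edge on both faces. Origin at the centre of its lower edge; x along its length, y across its thickness, z up. It has no front or back: either way round fits.
- stand: Small fixed pine stand, 60 x 50 x 18 mm high, with one groove along its x, 10 mm wide and 12 deep (groove floor 6 mm above the desk), in which the middle of the ruler stands on edge at the start; the ruler sticks out 45 mm at each end. Origin at the centre of its underside.
- holder: Fixed pine jar holder: base board 182 (x) x 86 (y) x 12 mm thick, with low rails, tops 30 mm above the desk. Origin on the desk directly below the jar's swivel axis; the board spans x -60..122, y -39..47 mm. The ruler slot runs along x on the +y side of the jar, reaching farther past it towards +x than towards -x.
- slot (a point): Centre of the slot's floor, 12 mm above the desk. Slot 166 long (x), 12 wide (y), 18 mm deep (z up), open only at the top; its inner side is the jar's flat face, elsewhere rails. Seated, the ruler's origin is here, its top 22 mm above the rails. The jar's axis is at x = -31, y = -31.5 mm from here, so the ruler beyond x = +20 mm is free of the jar for gripping.
- jar_top (a point): Centre of the top of the jar's neck, 83 mm above the desk; turns with the jar, axes parallel to the holder's at the start, z up. The jar is squat white plastic, 50 x 50 mm square, its shoulder 54 mm above the desk, standing on the holder's base.
- jar (a joint): Swivel angle of the jar about its vertical axis (rad), 0 at the start, growing anticlockwise seen from above. The jar cannot lift or slide but swivels almost freely; with the ruler in the slot it swivels only about 0.2 rad either way before its flat side meets the ruler.
- cap: Loose grey plastic ribbed safety cap on the jar, 46 mm diameter (47 over the ribs), 30 mm tall, 40 g, axis vertical. Origin at the centre of its open underside, 64 mm above the desk when locked (19 mm below jar_top). Its x axis is parallel to that of jar_top when locked, within 0.12 rad.
- cap_top (a point): Centre of the cap's top face, 94 mm above the desk when locked. A spring resists pressing: 4.5 N plus 0.6 N per mm. Press down at least 5 mm (hard stop at 7 mm, about 9 N), keep it down and turn it anticlockwise from above relative to the jar: free from 0.75 rad, stop at 1.3, best about 1.05 rad. Then it lifts straight off; forcing it any other way jams it.
- mug: Bystander: loose blue ceramic mug, 82 mm diameter, 95 mm tall. Origin at the centre of its underside.
- bell: Bystander: loose brass hand bell standing on its mouth, 68 mm diameter, 105 mm tall with its wooden handle. Origin at the centre of its underside.
- remover: Bystander: loose black spring-jaw staple remover, about 55 x 18 x 30 mm. Origin at its underside.
- gluestick: Bystander: loose upright white glue stick, 29 mm diameter, 94 mm tall. Origin at the centre of its underside.
- eraser: Bystander: loose grey felt board eraser, 110 x 50 x 32 mm. Origin at the centre of its underside.
- notebook: Bystander: brown card notebook lying flat, 150 x 210 x 12 mm. Origin at the centre of its underside.

How it is judged:
By the outcome, as a careful person would: the job done as asked, in the order asked, and still so for the second after the job is handed in, while the arm keeps its last pose, push and grip.
It also fails if it takes over 53 s, if anything falls off the work surface, if the arm or the gripper's body presses on something with over 40 N, if the wrist force passes 120 N, or if a joint passes its speed limit or range.

## Working session

There is one attempt and no reset: what is moved stays moved. The work goes in short steps, Python scripts to look and compute and a tool call to move; the robot and the scene stay as the last step left them, time stands still between calls to the robot, and variables do not carry over. Pictures are saved under pics/ and viewed, at most 10 in all, crops included, and the job is handed in when it is done.

Besides the shell and the picture viewer there is one more tool, called after "Request:" as name(argument=value, ...) on one line, values as JSON. arm_command: Moves the arm, as the interface text tells. Its arguments: {"type":"object","properties":{"delta_rot":{"type":"array","items":{"type":"array","items":{"type":"number"}}},"delta_pos":{"type":"array","items":{"type":"array","items":{"type":"number"}}},"gripper":{"type":"array","items":{"type":"number"}},"grip_force":{"type":"number"}},"required":["delta_rot","delta_pos","gripper"]}

```bash
ls; mkdir -p pics; python3 - <<'E'
from rig import status, viewer
import cv2,json,numpy as np
o=status.get_obs()
print({k:np.round(v,3).tolist() for k,v in o.items()})
import pickle
d={n:viewer.camera(n) for n in ("scene","top")}
pickle.dump(d,open('cams.pkl','wb'))
for n in d:
    cv2.imwrite(f'pics/{n}0.png',d[n]['pixels']); print(n,d[n]['fx'],d[n]['cx'],d[n]['cy'],np.round(d[n]['pose'],3).tolist())
E
```

```text
pics
{'time': 0.0, 'q': [-1.421, 0.528, 1.434, 0.0, 1.181, -0.178], 'joint_velocities': [0.001, 0.0, 0.001, -0.0, 0.001, 0.001], 'joint_torque': [-0.0, -44.004, -17.659, 0.063, 0.058, -0.0], 'position': [0.201, -0.591, 0.222], 'tool_rot': [0.987, 0.163, 0.0, -0.001], 'ft_force': [-0.017, 0.687, 0.079], 'moment': [-0.061, -0.028, 0.048], 'grip_force': 0.0, 'grip_width': 0.087}
scene 560.8740213954902 327.78450452202844 238.14348552383257 [[0.737, 0.57, -0.363, 0.984], [0.676, -0.634, 0.376, -0.323], [-0.016, -0.523, -0.852, 1.067], [0.0, 0.0, 0.0, 1.0]]
top 437.80865322191886 324.41323361243985 247.79588258841437 [[-0.025, -0.994, 0.109, 0.437], [-1.0, 0.023, -0.019, 0.116], [0.017, -0.109, -0.994, 1.234], [0.0, 0.0, 0.0, 1.0]]
```

View pics/scene0.png

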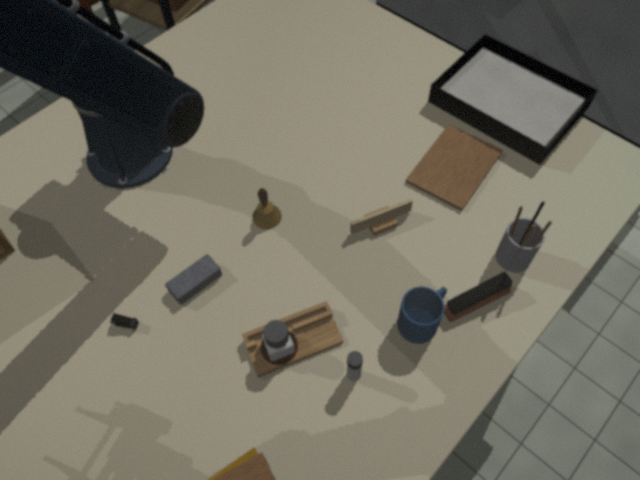

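View pics/top0.png

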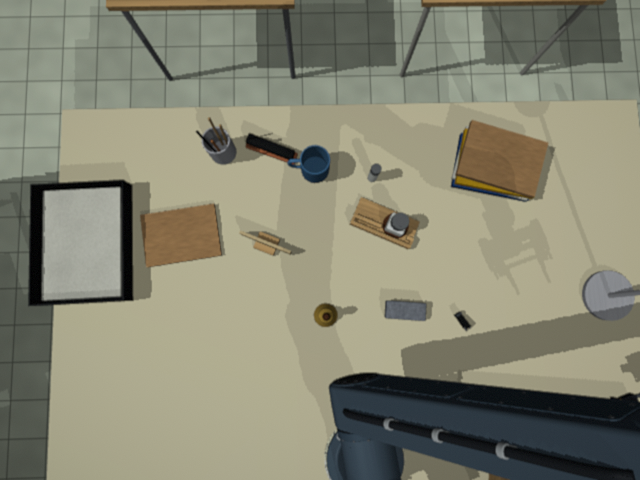

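The scene view shows the ruler in its stand at (382,217), the holder at (293,338), and the cap at (275,334). In the top view these are at (270,242), (385,222) and (398,222). I'll enlarge both regions.

```bash
cat > h.py <<'E'
import numpy as np,pickle,cv2
def ray(c,u,v,z,pose=None):
    P=c['pose'] if pose is None else pose
    d=P[:3,:3]@np.array([(u-c['cx'])/c['fx'],(v-c['cy'])/c['fy'],1.])
    return P[:3,3]+d*(z-P[2,3])/d[2]
def proj(c,p,pose=None):
    P=c['pose'] if pose is None else pose
    q=P[:3,:3].T@(np.asarray(p)-P[:3,3]); return np.array([c['cx']+c['fx']*q[0]/q[2],c['cy']+c['fy']*q[1]/q[2]])
E
python3 - <<'E'
from h import *
d=pickle.load(open('cams.pkl','rb'))
a=cv2.resize(d['top']['pixels'][190:265,232:312],None,fx=5,fy=5,interpolation=cv2.INTER_CUBIC)[:290*5]
b=cv2.resize(d['top']['pixels'][185:260,345:425],None,fx=5,fy=5,interpolation=cv2.INTER_CUBIC)
cv2.imwrite('pics/crop1.png',np.hstack([a,b]))
E
```

```text
(no output)
```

View pics/crop1.png

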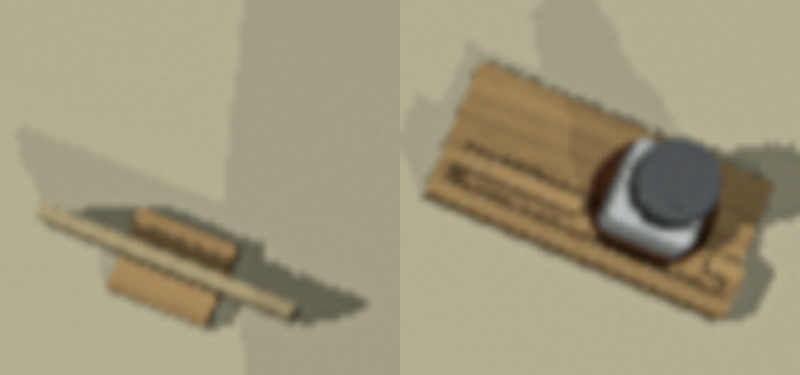

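The crop shows the ruler's top edge running from full-image (240,232) to (291,252). The holder corners are at about (361,197), (350,224), (409,249) and (419,222), and the cap centre is at (400.5,221). The slot is on the side nearest the robot, with its long end to the image left.

```bash
python3 - <<'E'
from h import *
d=pickle.load(open('cams.pkl','rb')); c=d['top']
f=lambda x,y,z,ox=232,oy=190:ray(c,ox+x/5-.4,oy+y/5-.4,z)
e1,e2=f(40,210,.046),f(297,312,.046)
v=e1-e2;print('ruler ends',e1.round(4),e2.round(4),'mid',((e1+e2)/2).round(4),'len',np.linalg.norm(v),'yaw',np.degrees(np.arctan2(v[1],v[0])))
g=lambda x,y,z:f(x-400,y,z,345,185)
A,D=g(480,62,.012),g(770,183,.012);B,C=g(427,195,.03),g(718,318,.03)
cap=g(677,182,.094)
print('far',A.round(4),D.round(4),'near',B.round(4),C.round(4),'cap',cap.round(4))
for p,q in((A,D),(B,C)):
  v=p-q;print(np.linalg.norm(v),np.degrees(np.arctan2(v[1],v[0])))
y=np.arctan2(*(A+B-C-D)[[1,0]]);X=np.array([np.cos(y),np.sin(y),0]);Y=np.array([-X[1],X[0],0])
o=(A+B+C+D)/4-.031*X-.004*Y;print('holder origin',o.round(4),'yaw',np.degrees(y),'slot',(o+.031*X+.0315*Y).round(4))
s=d['scene']
print('scene check cap',proj(s,[*cap[:2],.094]),'slot',proj(s,[*(o+.031*X+.0315*Y)[:2],.03]),'ruler',proj(s,e1),proj(s,e2))
# other obstacles
for n,u,v_,z in(('mug',315,155,.095),('bell',326,313,.1),('glue',376,167,.094),('eraser',406,309,.032)):print(n,ray(c,u,v_,z).round(3))
E
```

```text
ruler ends [0.6173 0.3235 0.046 ] [0.558  0.1841 0.046 ] mid [0.5876 0.2538 0.046 ] len 0.15140513859935797 yaw 66.9675654039105
far [ 0.7144 -0.0145  0.012 ] [ 0.641  -0.1769  0.012 ] near [0.6354 0.0196 0.03  ] [ 0.5628 -0.1399  0.03  ] cap [ 0.6289 -0.1079  0.094 ]
0.17823864259550024 65.68921049901479
0.17528306954730274 65.5244500486112
holder origin [ 0.6292 -0.1078  0.021 ] yaw 65.60751900362143 slot [ 0.6133 -0.0666  0.021 ]
scene check cap [273.4933497  329.68612243] slot [285.95359201 322.64645766] ruler [410.07551278 199.75657173] [348.61837686 223.94775421]
mug [0.813 0.113 0.095]
bell [0.393 0.094 0.1  ]
glue [ 0.777 -0.05   0.094]
eraser [ 0.396 -0.126  0.032]
```

```bash
cat >> h.py <<'E'
from scipy.spatial.transform import Rotation as Ro
def goto(p,yaw):
    "deltas in tool axes to bring a downward tool to p, tool x at yaw deg"
    from rig import status
    o=status.get_obs();R=Ro.from_quat(o['tool_rot']);T=Ro.from_euler('z',yaw,degrees=True)*Ro.from_euler('x',180,degrees=True)
    dr=(R.inv()*T).as_rotvec(degrees=True);dp=R.inv().apply(np.array(p)-o['position'])
    print('t',round(o['time'],2),'pos',o['position'].round(4),'rot',dr.round(2),'pos',dp.round(4),'dist',np.linalg.norm(dp).round(3),'rows',max(np.linalg.norm(dp)/.0417,np.linalg.norm(dr)/7.16).round(1))
def wrist():
    from rig import status,viewer
    o=status.get_obs();c=viewer.camera('wrist');T=np.eye(4);T[:3,:3]=Ro.from_quat(o['tool_rot']).as_matrix();T[:3,3]=o['position'];c['pose']=T@c['mount'];return c
E
python3 - <<'E'
from h import *
from rig import viewer
goto([.58,-.08,.26],65.6)
c=viewer.camera('wrist');print(np.round(c['mount'],3).tolist(),c['fx'],c['cx'])
E
```

```text
t 0.1 pos [ 0.2012 -0.591   0.2217] rot [ -0.09  -0.07 -46.82] pos [ 0.5232 -0.3619 -0.0374] dist 0.637 rows 15.3
[[-0.001, -0.969, -0.246, 0.069], [1.0, -0.001, -0.0, -0.0], [0.0, -0.246, 0.969, -0.162], [0.0, 0.0, 0.0, 1.0]] 371.8150621862312 320.53209806657725
```

Request:
arm_command(delta_rot=[[0, 0, -47], [0, 0, -47], [0, 0, -47], [0, 0, -47], [0, 0, -47], [0, 0, -47], [0, 0, -47], [0, 0, -47], [0, 0, -47], [0, 0, -47], [0, 0, -47], [0, 0, -47]], delta_pos=[[0.523, -0.362, -0.037], [0.523, -0.362, -0.037], [0.523, -0.362, -0.037], [0.523, -0.362, -0.037], [0.523, -0.362, -0.037], [0.523, -0.362, -0.037], [0.523, -0.362, -0.037], [0.523, -0.362, -0.037], [0.523, -0.362, -0.037], [0.523, -0.362, -0.037], [0.523, -0.362, -0.037], [0.523, -0.362, -0.037]], gripper=[-1, -1, -1, -1, -1, -1, -1, -1, -1, -1, -1, -1])

```text
time: 1.15
position: [0.4991, -0.1886, 0.2516]
tool_rot: [0.84, 0.543, -0.0, -0.0]
ft_force: [0.4, -0.5, -0.5]
grip_width: 0.0869
grip_force: 0.0
```

```bash
python3 - <<'E'
from h import *
goto([.58,-.08,.26],65.6)
E
```

```text
t 1.15 pos [ 0.4991 -0.1886  0.2516] rot [-0.02  0.    0.18] pos [ 0.1323  0.0293 -0.0084] dist 0.136 rows 3.3
```

Request:
arm_command(delta_rot=[[0, 0, 0], [0, 0, 0], [0, 0, 0], [0, 0, 0], [0, 0, 0], [0, 0, 0], [0, 0, 0]], delta_pos=[[0.13, 0.029, -0.008], [0.13, 0.029, -0.008], [0.13, 0.029, -0.008], [0.13, 0.029, -0.008], [0.13, 0.029, -0.008], [0.13, 0.029, -0.008], [0.13, 0.029, -0.008]], gripper=[-1, -1, -1, -1, -1, -1, -1])

```text
time: 1.73
position: [0.577, -0.085, 0.2591]
tool_rot: [0.84, 0.543, -0.001, -0.0]
ft_force: [0.4, -0.1, -0.3]
grip_width: 0.0869
grip_force: 0.0
```

```bash
python3 - <<'E'
from h import *
c=wrist();pickle.dump(c,open('w1.pkl','wb'));cv2.imwrite('pics/w1.png',c['pixels'])
goto([.603,.291,.14],67)
o=np.array([.6292,-.1078]);y=np.radians(65.6);X=np.array([np.cos(y),np.sin(y)]);Y=np.array([-X[1],X[0]])
for a,b,z in((-60,-39,12),(122,-39,12),(122,47,30),(-60,47,30),(0,0,94)):print(a,b,proj(c,[*(o+a/1e3*X+b/1e3*Y),z/1e3]).round(1))
E
```

```text
t 1.78 pos [ 0.577  -0.0853  0.2592] rot [-0.08  0.04 -1.33] pos [ 0.3537 -0.1311  0.1191] dist 0.396 rows 9.5
-60 -39 [403.1 258. ]
122 -39 [413.1  89. ]
122 47 [330.   86.3]
-60 47 [328.7 262.7]
0 0 [383.1 221.3]
```

View pics/w1.png

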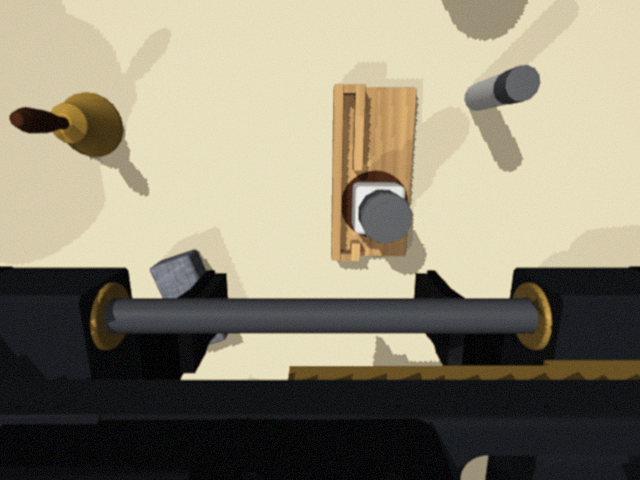

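The wrist view shows the holder corners at about (334,84), (416,87), (406,256) and (332,260). The slot strip is at u≈348, the cap centre is at about (385,217), and the long slot end points up the image (tool +x). I'll fit the edges, and move to the ruler in the meantime.

Request:
arm_command(delta_rot=[[0, 0, -1.3], [0, 0, -1.3], [0, 0, -1.3], [0, 0, -1.3], [0, 0, -1.3], [0, 0, -1.3], [0, 0, -1.3], [0, 0, -1.3], [0, 0, -1.3], [0, 0, -1.3], [0, 0, -1.3], [0, 0, -1.3]], delta_pos=[[0.285, -0.131, 0.1], [0.285, -0.131, 0.1], [0.285, -0.131, 0.1], [0.285, -0.131, 0.1], [0.285, -0.131, 0.1], [0.285, -0.131, 0.1], [0.285, -0.131, 0.1], [0.285, -0.131, 0.1], [0.285, -0.131, 0.1], [0.285, -0.131, 0.1], [0.285, -0.131, 0.1], [0.285, -0.131, 0.1]], gripper=[-1, -1, -1, -1, -1, -1, -1, -1, -1, -1, -1, -1])

```text
time: 2.78
position: [0.5762, 0.2276, 0.1601]
tool_rot: [0.834, 0.551, 0.0, 0.0]
ft_force: [0.5, -0.3, 0.2]
grip_width: 0.0871
grip_force: 0.0
```

```bash
python3 - <<'E'
from h import *
c=wrist();pickle.dump(c,open('w2.pkl','wb'));w=pickle.load(open('w1.pkl','rb'))
a=cv2.resize(w['pixels'][70:275,315:430],None,fx=2.9,fy=2.9,interpolation=cv2.INTER_CUBIC)
b=cv2.resize(c['pixels'],None,fx=.7,fy=.7,interpolation=cv2.INTER_AREA)
im=np.zeros((600,800,3),np.uint8);im[:a.shape[0],:a.shape[1]]=a;im[:336,345:345+448]=b
cv2.imwrite('pics/w2.png',im)
print(c['pose'][:3,3])
for q in([.6173,.3235,.046],[.558,.1841,.046]):print(proj(c,q))
E
```

```text
[0.60371408 0.29015304 0.32207605]
[319.06247616  90.25806484]
[319.45190657 293.34015799]
```

View pics/w2.png

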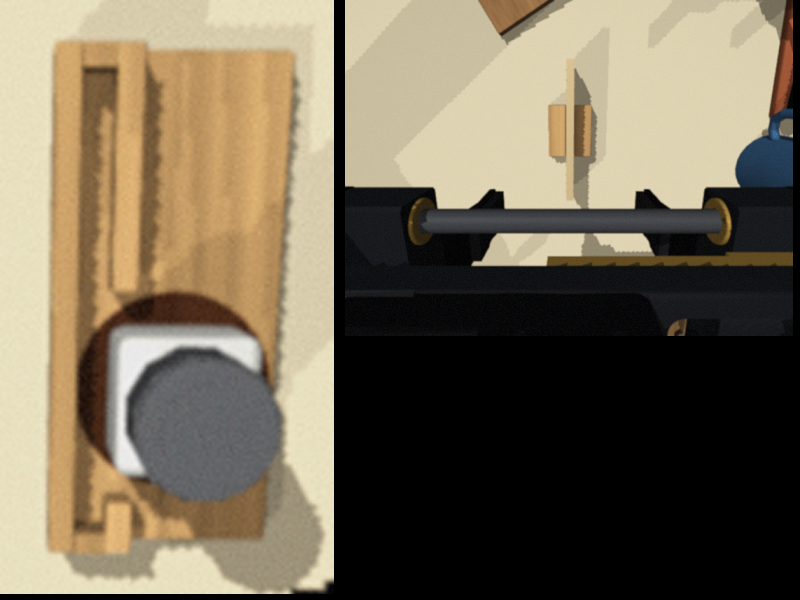

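The left crop shows the slot's rail-top corners at (84,68), (117,68), (74,531) and (104,531). On the right, the ruler's top edge runs from (570.5,59) to (570.5,198), with the stand at its middle.

```bash
python3 - <<'E'
from h import *
w=pickle.load(open('w1.pkl','rb'));c=pickle.load(open('w2.pkl','rb'))
g=lambda x,y,z:ray(w,315+x/2.9-.33,70+y/2.9-.33,z)
TL,TR,BL,BR=[g(x,y,.03) for x,y in((84,68),(117,68),(74,531),(104,531))]
n=np.linalg.norm;print('widths',n(TL-TR),n(BL-BR),'len',n(TL-BL),n(TR-BR))
s=(TL+TR+BL+BR)/4;v=TL+TR-BL-BR;y=np.arctan2(v[1],v[0]);print('slot',s.round(4),'yaw',np.degrees(y))
X=np.array([np.cos(y),np.sin(y),0]);Y=np.array([-X[1],X[0],0])
print('axis from slot',(s-.031*X-.0315*Y).round(4))
print('cap',g(205,424,.094).round(4))
O=[g(x,y,z) for x,y,z in((54,42,.03),(49,550,.03),(294,52,.012),(263,538,.012))]
m=sum(O)/4;print('origin from outline',(m-.031*X-.004*Y).round(4),[n(O[0]-O[1]),n(O[2]-O[3])])
# ruler in w2: birch mask near
im=c['pixels'][70:300,300:345].astype(int)
e1=ray(c,(570.5-345)/.7,59/.7,.046);e2=ray(c,(570.5-345)/.7,198/.7,.046);v=e1-e2
print('ruler',e1.round(4),e2.round(4),((e1+e2)/2).round(4),n(v),np.degrees(np.arctan2(v[1],v[0])))
m=(e1+e2)/2;goto([*(m+.04*v/n(v))[:2],.10],67)
E
```

```text
widths 0.01122956816168502 0.011340032430224365 len 0.16426095044130037 0.1642566903729807
slot [ 0.6172 -0.0655  0.03  ] yaw 65.26770289696432
axis from slot [ 0.6329 -0.1068  0.03  ]
cap [ 0.6329 -0.1041  0.094 ]
origin from outline [ 0.6328 -0.1065  0.021 ] [np.float64(0.18003892040669686), np.float64(0.1800126544897587)]
ruler [0.6208 0.3262 0.046 ] [0.5634 0.1914 0.046 ] [0.5921 0.2588 0.046 ] 0.14648506993390753 66.9552208709776
t 2.83 pos [0.5763 0.2276 0.1602] rot [ 0.05 -0.01 -0.09] pos [0.0749 0.0022 0.0603] dist 0.096 rows 2.3
```

Request:
arm_command(delta_rot=[[0, 0, 0], [0, 0, 0], [0, 0, 0], [0, 0, 0], [0, 0, 0], [0, 0, 0], [0, 0, 0]], delta_pos=[[0.073, 0.001, 0.07], [0.073, 0.001, 0.07], [0.073, 0.001, 0.07], [0.073, 0.001, 0.07], [0.073, 0.001, 0.07], [0.073, 0.001, 0.07], [0.073, 0.001, 0.07]], gripper=[-1, -1, -1, -1, -1, -1, -1])

```text
time: 3.42
position: [0.6058, 0.2953, 0.0912]
tool_rot: [0.834, 0.552, 0.001, 0.0]
ft_force: [-0.1, -0.2, 0.7]
grip_width: 0.0868
grip_force: 0.0
```

```bash
python3 - <<'E'
from h import *
c=wrist();pickle.dump(c,open('w3.pkl','wb'))
cv2.imwrite('pics/w3.png',c['pixels'])
print(c['mount'].tolist());goto([.6,.29,.03],67)
E
```

```text
[[-0.0005952711692587771, -0.9690994296817744, -0.24666970029311208, 0.06831668473488983], [0.9999994864665337, -0.0007791940447331106, 0.0006480148984857376, 0.0009109362620126071], [-0.0008201944300324777, -0.24666918787537967, 0.9690993958485357, -0.16196239476914656], [0.0, 0.0, 0.0, 1.0]]
t 3.47 pos [0.6057 0.2954 0.0913] rot [ 0.1  -0.07 -0.01] pos [-0.0073 -0.0032  0.0613] dist 0.062 rows 1.5
```

View pics/w3.png

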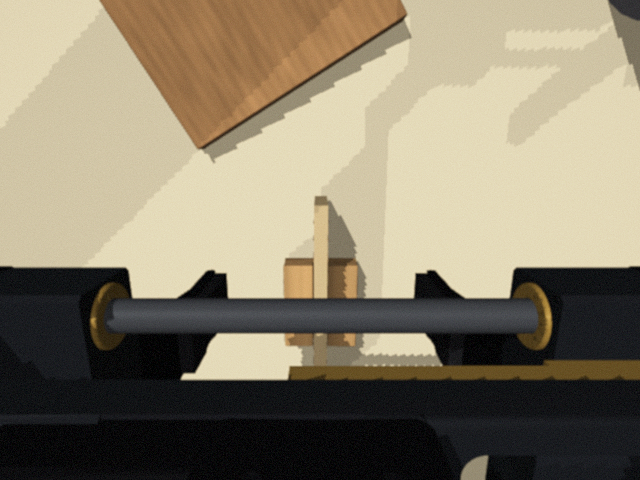

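The ruler is at u≈314–328, centred between the fingers (centre 321). Its top end edge is at v≈206, and the stand spans v≈260–346.

```bash
python3 - <<'E'
from h import *
c=pickle.load(open('w3.pkl','rb'));g=c['pixels'].astype(int)
for v in(215,225,235,245,252): print(v,np.abs(np.diff(g[v,300:345].sum(1))).argsort()[-4:]+300.5)
T=np.eye(4);T[:3,:3];P=c['mount']
# in tool frame: plane z = zp-TCPz downward
for v,z in((206,.046),(197,.006),(263,.018),(345,.018)):
  for u in(321,):
    d=P[:3,:3]@np.array([(u-c['cx'])/c['fx'],(v-c['cy'])/c['fy'],1]);print(v,(P[:3,3]+d*((.0913-z)-P[2,3])/d[2]).round(4))
E
```

```text
215 [340.5 328.5 337.5 327.5]
225 [313.5 326.5 328.5 327.5]
235 [328.5 312.5 326.5 327.5]
245 [312.5 328.5 326.5 327.5]
252 [312.5 328.5 326.5 327.5]
206 [0.0343 0.0013 0.0453]
197 [0.0338 0.0014 0.0853]
263 [-0.0085  0.0014  0.0733]
345 [-0.0691  0.0014  0.0733]
```

Request:
arm_command(delta_rot=[[0, 0, 0], [0, 0, 0], [0, 0, 0], [0, 0, 0], [0, 0, 0], [0, 0, 0], [0, 0, 0], [0, 0, 0], [0, 0, 0], [0, 0, 0], [0, 0, 0], [0, 0, 0]], delta_pos=[[0, 0, 0.02], [0, 0, 0.04], [0, 0, 0.055], [0, 0, 0.064], [0, 0, 0.064], [0, 0, 0.064], [0, 0, 0.064], [0, 0, 0.064], [0, 0, 0.064], [0, 0, 0.064], [0, 0, 0.064], [0, 0, 0.064]], gripper=[-1, -1, -1, -1, 0.6, 0.9, 1, 1, 1, 1, 1, 1], grip_force=25)

```text
time: 4.47
position: [0.605, 0.2967, 0.0259]
tool_rot: [0.833, 0.553, 0.0, 0.0]
ft_force: [0.3, 0.4, -0.2]
grip_width: 0.0413
grip_force: 0.0
```

Request:
arm_command(delta_rot=[[0, 0, 0], [0, 0, 0], [0, 0, 0], [0, 0, 0]], delta_pos=[[0, 0, 0], [0, 0, 0], [0, 0, 0], [0, 0, 0]], gripper=[1, 1, 1, 1])

```text
time: 4.8
position: [0.6049, 0.2966, 0.0255]
tool_rot: [0.833, 0.553, -0.0, 0.0]
ft_force: [0.2, -0.6, -0.2]
grip_width: 0.0151
grip_force: 0.0
```

Request:
arm_command(delta_rot=[[0, 0, 0], [0, 0, 0], [0, 0, 0], [0, 0, 0], [0, 0, 0], [0, 0, 0]], delta_pos=[[0, 0, -0.002], [0, 0, -0.002], [0, 0, -0.002], [0, 0, -0.002], [0, 0, -0.002], [0, 0, -0.002]], gripper=[1, 1, 1, 1, 1, 1])

```text
time: 5.3
position: [0.605, 0.2966, 0.0276]
tool_rot: [0.833, 0.553, 0.0, 0.0]
ft_force: [1.0, -0.9, 0.1]
grip_width: 0.0077
grip_force: 25.0
```

```bash
python3 - <<'E'
from h import *
goto([.605,.297,.10],67.2)
from rig import status;o=status.get_obs();print(o['ft_force'],o['moment'],o['grip_width'],o['grip_force'])
E
```

```text
t 5.3 pos [0.605  0.2966 0.0276] rot [ 0.01 -0.01 -0.12] pos [ 0.0004 -0.0002 -0.0724] dist 0.072 rows 1.7
[ 0.97687549 -0.90238528  0.12454488] [-0.02650185 -0.10920467  0.00494902] 0.007713824138964692 24.96922194957733
```

Request:
arm_command(delta_rot=[[0, 0, 0], [0, 0, 0], [0, 0, 0], [0, 0, 0], [0, 0, 0], [0, 0, 0], [0, 0, 0], [0, 0, 0]], delta_pos=[[0, 0, -0.01], [0, 0, -0.03], [0, 0, -0.055], [0, 0, -0.08], [0, 0, -0.1], [0, 0, -0.105], [0, 0, -0.105], [0, 0, -0.105]], gripper=[1, 1, 1, 1, 1, 1, 1, 1])

```text
time: 5.97
position: [0.6043, 0.2964, 0.1323]
tool_rot: [0.833, 0.553, -0.0, -0.0]
ft_force: [0.4, 0.8, -1.7]
grip_width: 0.0077
grip_force: 25.0
```

```bash
python3 - <<'E'
from h import *
goto([.632,-.029,.132],65.4)
E
```

```text
t 5.97 pos [0.6043 0.2964 0.1323] rot [-0.05  0.04  1.68] pos [-0.2889  0.1522  0.0004] dist 0.327 rows 7.8
```

Request:
arm_command(delta_rot=[[0, 0, 1.7], [0, 0, 1.7], [0, 0, 1.7], [0, 0, 1.7], [0, 0, 1.7], [0, 0, 1.7], [0, 0, 1.7], [0, 0, 1.7], [0, 0, 1.7], [0, 0, 1.7], [0, 0, 1.7], [0, 0, 1.7]], delta_pos=[[-0.02, 0.01, 0], [-0.05, 0.026, 0], [-0.085, 0.044, 0], [-0.12, 0.062, 0], [-0.155, 0.08, 0], [-0.19, 0.1, 0], [-0.225, 0.118, 0], [-0.255, 0.134, 0], [-0.275, 0.145, 0], [-0.289, 0.152, 0], [-0.289, 0.152, 0], [-0.289, 0.152, 0]], gripper=[1, 1, 1, 1, 1, 1, 1, 1, 1, 1, 1, 1])

```text
time: 6.97
position: [0.6314, -0.0287, 0.1313]
tool_rot: [0.842, 0.539, -0.001, -0.001]
ft_force: [-1.4, -0.1, -1.1]
grip_width: 0.0076
grip_force: 25.0
```

Request:
arm_command(delta_rot=[[0, 0, 0], [0, 0, 0]], delta_pos=[[0, 0, 0], [0, 0, 0]], gripper=[1, 1])

```text
time: 7.13
position: [0.6318, -0.0268, 0.1321]
tool_rot: [0.841, 0.541, -0.0, -0.001]
ft_force: [-0.5, -0.5, -0.1]
grip_width: 0.0078
grip_force: 25.0
```

```bash
python3 - <<'E'
from h import *
from rig import viewer
c=wrist();pickle.dump(c,open('w4.pkl','wb'))
s=viewer.camera('top')['pixels']
a=cv2.resize(c['pixels'][130:400,260:460],None,fx=2,fy=2,interpolation=cv2.INTER_CUBIC)
b=cv2.resize(s[170:260,340:430],None,fx=4,fy=4,interpolation=cv2.INTER_CUBIC)
im=np.zeros((600,800,3),np.uint8);im[:540,:400]=a;im[:360,410:770]=b
cv2.imwrite('pics/w4.png',im);goto([.632,-.029,.132],65.4)
E
```

```text
t 7.23 pos [ 0.6321 -0.027   0.1325] rot [-0.04 -0.01  0.11] pos [-0.0018  0.0007  0.0005] dist 0.002 rows 0.0
```

View pics/w4.png

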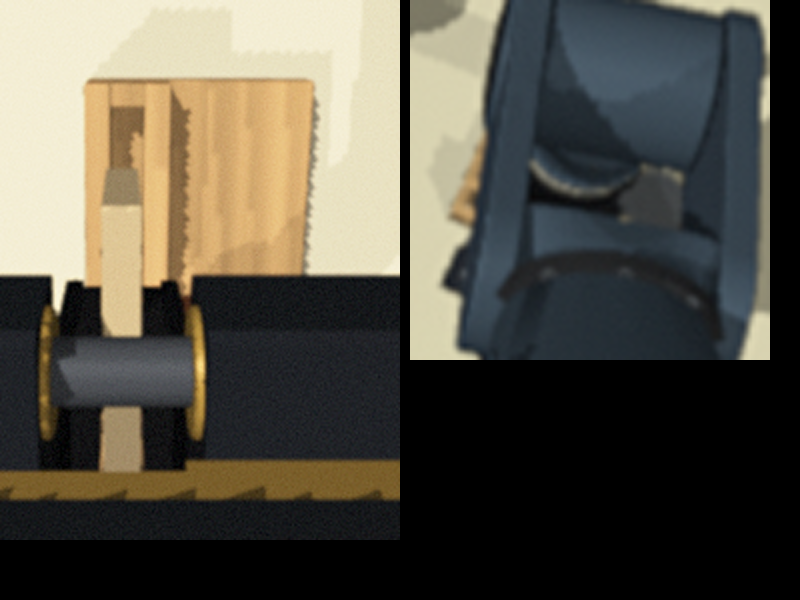

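The ruler is at crop u≈101–143, with its lower end edge at v≈168. The slot opening is at u≈109–145 with its far end at v≈106, so it lies about 2 mm to the tool's +y. I'll quantify the lateral offset and yaw.

```bash
python3 - <<'E'
from h import *
c=pickle.load(open('w4.pkl','rb'));g=cv2.GaussianBlur(c['pixels'],(1,5),0).astype(int).sum(2)
P=c['mount']
def t(u,v,z):
    d=P[:3,:3]@np.array([(u-c['cx'])/c['fx'],(v-c['cy'])/c['fy'],1]);return (P[:3,3]+d*((.1325-z)-P[2,3])/d[2])
for v in range(176,268,7):
    r=g[v,298:350]; d=np.diff(r); i=np.argsort(-abs(d))[:7]; print(v,sorted((int(298+k),int(d[k])) for k in i))
for n,(u,v,z) in dict(rTop=(321,232.5,.1325+.0185),rBot=(321,214,.1325-.0215),slotend=(323.7,183,.03),boardend=(345,170,.03)).items():print(n,t(u,v,z).round(4))
print('cap px',0)
E
```

```text
176 [(300, -60), (301, -60), (313, -58), (315, 43), (344, -104), (346, 64), (347, 63)]
183 [(301, -77), (313, -79), (314, -75), (331, 81), (332, 71), (344, -105), (345, -70)]
190 [(301, -79), (313, -86), (314, -115), (331, 129), (332, 88), (344, -116), (345, -59)]
197 [(301, -86), (313, -74), (314, -129), (326, 65), (331, 109), (343, -64), (344, -111)]
204 [(301, -75), (313, -80), (314, -119), (324, 75), (325, 73), (343, -79), (344, -110)]
211 [(301, -83), (302, -61), (313, -77), (314, -119), (325, 86), (343, -79), (344, -105)]
218 [(301, -89), (302, -65), (311, -57), (312, -61), (331, 61), (343, -95), (344, -108)]
225 [(301, -77), (302, -65), (310, -49), (311, -66), (331, 82), (343, -100), (344, -82)]
232 [(301, -71), (302, -71), (329, -35), (331, 89), (342, -47), (343, -104), (344, -86)]
239 [(301, -89), (302, -64), (329, -56), (330, -52), (331, 58), (343, -123), (344, -77)]
246 [(301, -95), (302, -63), (330, -64), (331, 58), (342, -74), (343, -119), (344, -55)]
253 [(301, -65), (302, -79), (329, -90), (330, -57), (331, 98), (342, -79), (343, -123)]
260 [(301, -65), (302, -76), (329, -53), (330, -70), (331, 65), (342, -91), (343, -113)]
267 [(301, -63), (302, -54), (329, -69), (331, 74), (332, 36), (342, -97), (343, -118)]
rTop [ 0.0342  0.0012 -0.0185]
rBot [0.0342 0.0012 0.0215]
slotend [0.0414 0.0033 0.1025]
boardend [0.0505 0.0182 0.1025]
cap px 0
```

Request:
arm_command(delta_rot=[[0, 0, 0.3], [0, 0, 0.3], [0, 0, 0.3], [0, 0, 0.3], [0, 0, 0.3], [0, 0, 0.3], [0, 0, 0.3], [0, 0, 0.3], [0, 0, 0.3], [0, 0, 0.3]], delta_pos=[[0, 0.0016, 0.01], [0, 0.0016, 0.025], [0, 0.0016, 0.04], [0, 0.0016, 0.053], [0, 0.0016, 0.063], [0, 0.0016, 0.07], [0, 0.0016, 0.074], [0, 0.0016, 0.074], [0, 0.0016, 0.074], [0, 0.0016, 0.074]], gripper=[1, 1, 1, 1, 1, 1, 1, 1, 1, 1])

```text
time: 8.07
position: [0.6345, -0.0297, 0.0593]
tool_rot: [0.843, 0.538, 0.001, 0.001]
ft_force: [0.4, 0.5, 0.1]
grip_width: 0.0072
grip_force: 25.0
```

```bash
python3 - <<'E'
from h import *
c=wrist();pickle.dump(c,open('w5.pkl','wb'))
a=cv2.resize(c['pixels'][130:330,260:460],None,fx=3,fy=3,interpolation=cv2.INTER_CUBIC)
cv2.imwrite('pics/w5.png',a);goto([.632,-.029,.0336],65.1)
E
```

```text
t 8.12 pos [ 0.6345 -0.0296  0.0594] rot [ 0.09 -0.02 -0.02] pos [-0.0005 -0.0026  0.0258] dist 0.026 rows 0.6
```

View pics/w5.png

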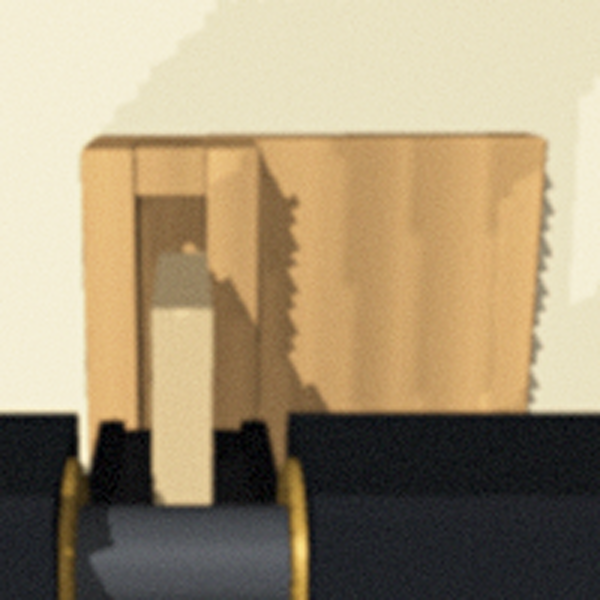

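The ruler's lower end is at u≈183 and the slot centre is at u≈172, so it is 1.8 mm too far in +y. I'll correct by -1.8 mm.

Request:
arm_command(delta_rot=[[0, 0, 0], [0, 0, 0], [0, 0, 0], [0, 0, 0]], delta_pos=[[0, -0.0018, 0.005], [0, -0.0018, 0.005], [0, -0.0018, 0.005], [0, -0.0018, 0.005]], gripper=[1, 1, 1, 1])

```text
time: 8.45
position: [0.6322, -0.0287, 0.0536]
tool_rot: [0.843, 0.538, 0.0, -0.0]
ft_force: [-0.3, 0.3, -0.0]
grip_width: 0.0079
grip_force: 25.0
```

```bash
python3 - <<'E'
from h import *
c=wrist();pickle.dump(c,open('w6.pkl','wb'))
goto([.632,-.029,.0336],65.1)
g=cv2.GaussianBlur(c['pixels'],(1,5),0).astype(int).sum(2)
for v in (202,208,220,226,235,245,255):
    r=g[v,285:350]; d=np.diff(r); i=np.argsort(-abs(d))[:8]; print(v,sorted((int(285+k),int(d[k])) for k in i))
E
```

```text
t 8.5 pos [ 0.6323 -0.0287  0.0537] rot [ 0.01 -0.   -0.02] pos [-0.0004 -0.0001  0.0201] dist 0.02 rows 0.5
202 [(290, -80), (291, -58), (307, -58), (308, -121), (309, -94), (332, 45), (333, 118), (334, 60)]
208 [(290, -86), (291, -59), (307, -42), (308, -116), (309, -110), (311, 47), (333, 123), (334, 53)]
220 [(290, -77), (291, -67), (308, -112), (309, -118), (311, 68), (331, -66), (332, -58), (333, 63)]
226 [(291, -65), (308, -109), (309, -119), (311, 67), (329, 65), (331, -72), (332, -131), (337, 69)]
235 [(291, -93), (308, -77), (310, 108), (330, -104), (331, -117), (332, -80), (342, 58), (343, 69)]
245 [(291, -88), (292, -57), (308, -80), (310, 116), (311, 55), (330, -128), (331, -137), (348, 57)]
255 [(291, -87), (292, -69), (308, -85), (310, 111), (311, 55), (329, -98), (330, -130), (331, -96)]
```

Request:
arm_command(delta_rot=[[0, 0, 0], [0, 0, 0], [0, 0, 0], [0, 0, 0], [0, 0, 0], [0, 0, 0], [0, 0, 0], [0, 0, 0]], delta_pos=[[0, 0, 0.003], [0, 0, 0.006], [0, 0, 0.009], [0, 0, 0.012], [0, 0, 0.015], [0, 0, 0.017], [0, 0, 0.018], [0, 0, 0.018]], gripper=[1, 1, 1, 1, 1, 1, 1, 1])

```text
time: 9.17
position: [0.632, -0.0287, 0.0352]
tool_rot: [0.843, 0.538, -0.0, -0.0]
ft_force: [-0.7, 0.2, 0.3]
grip_width: 0.0079
grip_force: 25.0
```

Request:
arm_command(delta_rot=[[0, 0, 0], [0, 0, 0], [0, 0, 0]], delta_pos=[[0, 0, 0.001], [0, 0, 0.002], [0, 0, 0.002]], gripper=[1, 1, 1])

```text
time: 9.42
position: [0.6322, -0.0287, 0.0335]
tool_rot: [0.843, 0.538, -0.0, -0.0]
ft_force: [-0.3, -0.2, -0.0]
grip_width: 0.0078
grip_force: 25.0
```

Request:
arm_command(delta_rot=[[0, 0, 0], [0, 0, 0], [0, 0, 0]], delta_pos=[[0, 0, 0.0006], [0, 0, 0.0012], [0, 0, 0.0012]], gripper=[1, 1, 1])

```text
time: 9.67
position: [0.6324, -0.0287, 0.0331]
tool_rot: [0.843, 0.538, 0.0, 0.0]
ft_force: [-1.3, 1.0, 3.7]
grip_width: 0.0079
grip_force: 25.0
```

Request:
arm_command(delta_rot=[[0, 0, 0], [0, 0, 0], [0, 0, 0], [0, 0, 0], [0, 0, 0], [0, 0, 0], [0, 0, 0], [0, 0, 0], [0, 0, 0], [0, 0, 0], [0, 0, 0]], delta_pos=[[0, 0, -0.001], [0, 0, -0.001], [0, 0, -0.001], [0, 0, -0.001], [0, 0, -0.001], [0, 0, -0.01], [0, 0, -0.035], [0, 0, -0.07], [0, 0, -0.1], [0, 0, -0.117], [0, 0, -0.117]], gripper=[0.3, 0.3, 0.3, 0.3, 0.3, 0.3, 0.3, 0.3, 0, -0.5, -1])

```text
time: 10.58
position: [0.6355, -0.0293, 0.1549]
tool_rot: [0.843, 0.538, 0.004, 0.004]
ft_force: [0.2, 0.1, 0.3]
grip_width: 0.0428
grip_force: 0.0
```

```bash
python3 - <<'E'
from h import *
goto([.598,-.165,.17],65.1)
E
```

```text
t 10.58 pos [ 0.6355 -0.0293  0.1549] rot [ 0.58 -0.13 -0.01] pos [-0.1388  0.0233 -0.0151] dist 0.142 rows 3.4
```

Request:
arm_command(delta_rot=[[0, 0, 0], [0, 0, 0], [0, 0, 0], [0, 0, 0], [0, 0, 0], [0, 0, 0], [0, 0, 0], [0, 0, 0], [0, 0, 0]], delta_pos=[[-0.02, 0.005, -0.01], [-0.05, 0.012, -0.015], [-0.085, 0.02, -0.015], [-0.115, 0.026, -0.015], [-0.13, 0.029, -0.015], [-0.13, 0.029, -0.015], [-0.13, 0.029, -0.015], [-0.13, 0.029, -0.015], [-0.13, 0.029, -0.015]], gripper=[-1, -1, -1, -1, -1, -1, -1, -1, -1])

```text
time: 11.33
position: [0.6038, -0.1571, 0.164]
tool_rot: [0.843, 0.539, -0.0, -0.001]
ft_force: [-0.6, -0.9, -0.9]
grip_width: 0.0861
grip_force: 0.0
```

```bash
python3 - <<'E'
from h import *
c=wrist();pickle.dump(c,open('w7.pkl','wb'))
cv2.imwrite('pics/w7.png',c['pixels']);goto([.632,-.106,.07],65.1)
E
```

```text
t 11.38 pos [ 0.6038 -0.1571  0.1641] rot [-0.05 -0.02  0.09] pos [0.0582 0.0042 0.0942] dist 0.111 rows 2.7
```

View pics/w7.png

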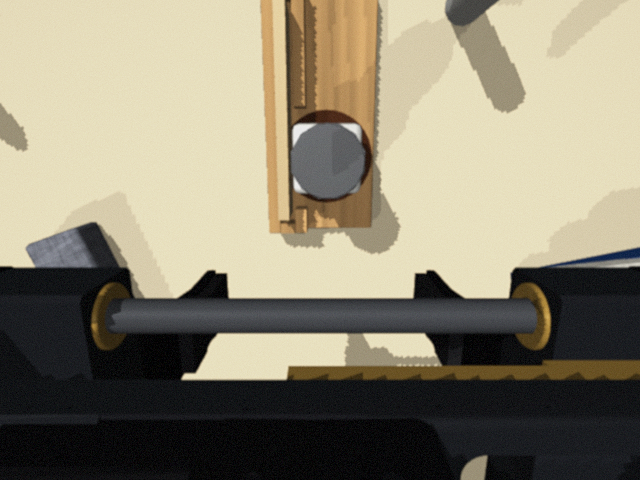

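The ruler is in the slot (u≈275–290, lower end at v≈221). The cap circle is at about (327,160) with radius ≈37 px. I'll measure its centre.

```bash
python3 - <<'E'
from h import *
c=pickle.load(open('w7.pkl','rb'));im=c['pixels']
h=cv2.cvtColor(im,cv2.COLOR_BGR2HSV)
m=((h[...,1]<60)&(h[...,2]<140)).astype(np.uint8);m[:100]=0;m[215:]=0;m[:,:280]=0;m[:,380:]=0
m=cv2.morphologyEx(m,cv2.MORPH_OPEN,np.ones((5,5)))
k=max(cv2.findContours(m,0,1)[0],key=cv2.contourArea)
(u,v),r=cv2.minEnclosingCircle(k);e=cv2.fitEllipse(k);print(u,v,r,e)
p=ray(c,*e[0],.094);print(p);Rt=c['pose'][:3,:3]@c['mount'][:3,:3].T
P=c['mount'];d=P[:3,:3]@np.array([(e[0][0]-c['cx'])/c['fx'],(e[0][1]-c['cy'])/c['fy'],1]);print('tool',(P[:3,3]+d*((.1641-.094)-P[2,3])/d[2]).round(4))
goto([.6315,-.1067,.07],65.1)
E
```

```text
328.987548828125 161.1313018798828 40.282527923583984 ((327.8306884765625, 160.89901733398438), (74.80696105957031, 76.06441497802734), 162.5281219482422)
[ 0.63313937 -0.10657203  0.094     ]
tool [0.0582 0.0055 0.0701]
t 11.38 pos [ 0.6038 -0.1571  0.1641] rot [-0.05 -0.02  0.09] pos [0.0573 0.004  0.0942] dist 0.11 rows 2.6
```

Request:
arm_command(delta_rot=[[0, 0, 0], [0, 0, 0], [0, 0, 0], [0, 0, 0], [0, 0, 0], [0, 0, 0], [0, 0, 0], [0, 0, 0], [0, 0, 0]], delta_pos=[[0.02, 0.002, 0], [0.042, 0.004, 0], [0.058, 0.004, 0], [0.058, 0.004, 0.01], [0.058, 0.004, 0.03], [0.058, 0.004, 0.042], [0.058, 0.004, 0.05], [0.058, 0.004, 0.05], [0.058, 0.004, 0.05]], gripper=[-1, -1, -1, -1, -1, -1, -1, -1, -1])

```text
time: 12.13
position: [0.6313, -0.1081, 0.1137]
tool_rot: [0.843, 0.538, -0.0, -0.001]
ft_force: [-0.1, -0.2, 0.4]
grip_width: 0.0868
grip_force: 0.0
```

```bash
python3 - <<'E'
from h import *
goto([.632,-.106,.07],65.1)
E
```

```text
t 12.13 pos [ 0.6313 -0.1081  0.1137] rot [-0.09  0.01 -0.04] pos [ 0.0022 -0.0002  0.0437] dist 0.044 rows 1.0
```

Request:
arm_command(delta_rot=[[0, 0, 0], [0, 0, 0], [0, 0, 0], [0, 0, 0], [0, 0, 0], [0, 0, 0], [0, 0, 0], [0, 0, 0], [0, 0, 0]], delta_pos=[[0.002, 0, 0.01], [0.002, 0, 0.022], [0.002, 0, 0.033], [0.002, 0, 0.04], [0.002, 0, 0.042], [0.002, 0, 0.042], [0.002, 0, 0.042], [0.002, 0, 0.042], [0.002, 0, 0.042]], gripper=[-1, -1, -1, -1, -1, -0.5, -0.1, 0, 0], grip_force=15)

```text
time: 12.88
position: [0.6331, -0.1063, 0.073]
tool_rot: [0.843, 0.538, 0.0, 0.0]
ft_force: [0.1, 0.7, 0.1]
grip_width: 0.0681
grip_force: 0.0
```

Request:
arm_command(delta_rot=[[0, 0, 0], [0, 0, 0], [0, 0, 0], [0, 0, 0], [0, 0, 0]], delta_pos=[[0, 0, 0], [0, 0, 0], [0, 0, 0], [0, 0, 0], [0, 0, 0]], gripper=[0, 0.2, 0.4, 0.4, 0.4])

```text
time: 13.3
position: [0.6324, -0.1059, 0.0726]
tool_rot: [0.843, 0.538, -0.0, -0.0]
ft_force: [-0.8, 0.9, 1.6]
grip_width: 0.0461
grip_force: 15.0
```

```bash
python3 - <<'E'
from h import *
goto([.632,-.106,.07],65.1)
from rig import status;o=status.get_obs();print(o['q'].round(3),o['ft_force'],o['moment'],o['grip_width'],o['grip_force'])
E
```

```text
t 13.3 pos [ 0.6324 -0.1059  0.0726] rot [-0.03  0.   -0.01] pos [-0.0002 -0.0003  0.0026] dist 0.003 rows 0.1
[-0.34   0.736  1.502  0.     0.904  0.095] [-0.77296086  0.94626753  1.63432073] [ 0.05192466  0.17302689 -0.04778749] 0.04608288228493052 15.000372662907466
```

Request:
arm_command(delta_rot=[[0, 0, 0], [0, 0, 0], [0, 0, 0], [0, 0, 0], [0, 0, 0], [0, 0, 0], [0, 0, 0], [0, 0, 0]], delta_pos=[[0, 0, 0], [0, 0, 0], [0, 0, 0.001], [0, 0, 0.003], [0, 0, 0.005], [0, 0, 0.0065], [0, 0, 0.0065], [0, 0, 0.0065]], gripper=[0.4, 0.4, 0.4, 0.4, 0.4, 0.4, 0.4, 0.4], grip_force=50)

```text
time: 13.97
position: [0.6325, -0.106, 0.0665]
tool_rot: [0.843, 0.538, -0.0, -0.0]
ft_force: [-3.9, 2.1, 8.0]
grip_width: 0.0456
grip_force: 50.0
```

Request:
arm_command(delta_rot=[[0, 0, -1], [0, 0, -4], [0, 0, -8], [0, 0, -12], [0, 0, -16], [0, 0, -20], [0, 0, -24], [0, 0, -28], [0, 0, -32], [0, 0, -36], [0, 0, -39], [0, 0, -40]], delta_pos=[[0, 0, 0.0004], [0, 0, 0.0006], [0, 0, 0.0006], [0, 0, 0.0006], [0, 0, 0.0006], [0, 0, 0.0006], [0, 0, 0.0006], [0, 0, 0.0006], [0, 0, 0.0006], [0, 0, 0.0006], [0, 0, 0.0006], [0, 0, 0.0006]], gripper=[0.4, 0.4, 0.4, 0.4, 0.4, 0.4, 0.4, 0.4, 0.4, 0.4, 0.4, 0.4])

```text
time: 14.97
position: [0.6325, -0.1057, 0.0661]
tool_rot: [0.608, 0.794, 0.0, -0.0]
ft_force: [-2.1, 2.3, 8.5]
grip_width: 0.0456
grip_force: 50.0
```

```bash
python3 - <<'E'
from h import *
goto([.6325,-.106,.066],65.1)
from rig import status;o=status.get_obs();print(o['q'].round(3),o['ft_force'],o['moment'],o['grip_width'],o['grip_force'])
E
```

```text
t 14.97 pos [ 0.6325 -0.1057  0.0661] rot [-1.000e-02 -3.000e-02  4.008e+01] pos [-0.0002 -0.0001  0.0001] dist 0.0 rows 5.6
[-3.400e-01  7.450e-01  1.505e+00  1.000e-03  8.920e-01 -6.050e-01] [-2.10225642  2.30139495  8.51616675] [ 0.30110299  0.37410814 -0.01120696] 0.04556274562902723 50.003427194897085
```

Request:
arm_command(delta_rot=[[0, 0, -2], [0, 0, -6], [0, 0, -10], [0, 0, -14], [0, 0, -18], [0, 0, -22], [0, 0, -26], [0, 0, -29], [0, 0, -32], [0, 0, -32], [0, 0, -32]], delta_pos=[[0, 0, 0], [0, 0, 0], [0, 0, 0], [0, 0, 0], [0, 0, 0], [0, 0, 0], [0, 0, 0], [0, 0, 0], [0, 0, 0], [0, 0, 0], [0, 0, 0]], gripper=[0.4, 0.4, 0.4, 0.4, 0.4, 0.4, 0.4, 0.4, 0.4, 0.4, 0.4])

```text
time: 15.88
position: [0.6315, -0.1057, 0.0658]
tool_rot: [0.366, 0.931, -0.0, -0.001]
ft_force: [-4.5, 2.2, 7.1]
grip_width: 0.0454
grip_force: 50.0
```

```bash
python3 - <<'E'
from h import *
goto([.6325,-.106,.066],65.1)
from rig import status;o=status.get_obs();print(o['q'].round(3),o['ft_force'],o['moment'],o['grip_width'],o['grip_force'])
c=wrist();from rig import viewer
s=viewer.camera('scene');pickle.dump((c,s),open('w8.pkl','wb'))
a=np.hstack([cv2.resize(c['pixels'],(400,300)),cv2.resize(s['pixels'][270:390,220:380],(400,300))])
cv2.imwrite('pics/w8.png',a)
E
```

```text
t 15.88 pos [ 0.6315 -0.1057  0.0658] rot [-1.3e-01 -7.0e-02  7.2e+01] pos [-0.0009  0.0005 -0.0002] dist 0.001 rows 10.1
[-0.34   0.745  1.506 -0.     0.893 -1.162] [-4.50178692  2.24642825  7.06918033] [ 0.21136553  0.64639193 -0.05111726] 0.045382938399154464 50.003123686183244
```

View pics/w8.png

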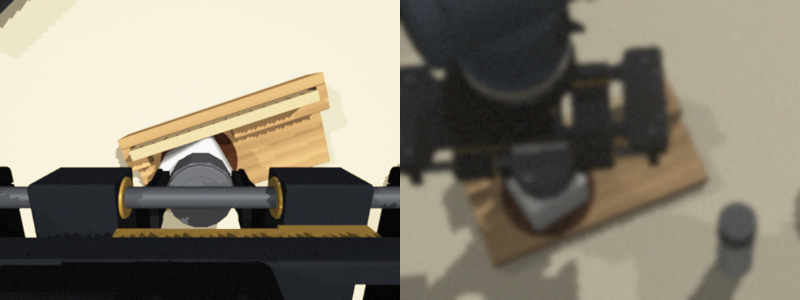

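The wrist view shows the jar turned slightly against the ruler, which is still in its slot, and the cap held between the pads. I'll lift gently and watch the force.

Request:
arm_command(delta_rot=[[0, 0, 0], [0, 0, 0], [0, 0, 0], [0, 0, 0], [0, 0, 0], [0, 0, 0], [0, 0, 0]], delta_pos=[[0, 0, -0.002], [0, 0, -0.004], [0, 0, -0.006], [0, 0, -0.008], [0, 0, -0.01], [0, 0, -0.01], [0, 0, -0.01]], gripper=[0.4, 0.4, 0.4, 0.4, 0.4, 0.4, 0.4])

```text
time: 16.57
position: [0.6316, -0.1058, 0.075]
tool_rot: [0.366, 0.931, -0.0, -0.001]
ft_force: [-4.2, 1.3, 2.9]
grip_width: 0.0453
grip_force: 50.0
```

Request:
arm_command(delta_rot=[[0, 0, 0], [0, 0, 0], [0, 0, 0], [0, 0, 0], [0, 0, 0], [0, 0, 0]], delta_pos=[[0, 0, -0.003], [0, 0, -0.006], [0, 0, -0.009], [0, 0, -0.012], [0, 0, -0.012], [0, 0, -0.012]], gripper=[0.4, 0.4, 0.4, 0.4, 0.4, 0.4])

```text
time: 17.07
position: [0.6353, -0.1068, 0.0886]
tool_rot: [0.366, 0.931, 0.0, 0.003]
ft_force: [-0.0, -0.9, 0.6]
grip_width: 0.0456
grip_force: 50.0
```

Request:
arm_command(delta_rot=[[0, 0, 0], [0, 0, 0], [0, 0, 0], [0, 0, 0], [0, 0, 0], [0, 0, 0], [0, 0, 0], [0, 0, 0], [0, 0, 0], [0, 0, 0], [0, 0, 0], [0, 0, 0]], delta_pos=[[0, 0, -0.005], [0, 0, -0.012], [0, 0, -0.02], [0, 0, -0.028], [0, 0, -0.036], [0, 0, -0.044], [0, 0, -0.052], [0, 0, -0.058], [0, 0, -0.06], [0, 0, -0.06], [0, 0, -0.06], [0, 0, -0.06]], gripper=[0.4, 0.4, 0.4, 0.4, 0.4, 0.4, 0.4, 0.4, 0.4, 0.4, 0.4, 0.4])

```text
time: 18.07
position: [0.6322, -0.106, 0.1468]
tool_rot: [0.366, 0.931, -0.0, -0.001]
ft_force: [-0.4, 0.2, -0.7]
grip_width: 0.0456
grip_force: 50.0
```

```bash
python3 - <<'E'
from h import *
goto([.632,-.106,.15],137)
from rig import status,viewer;o=status.get_obs();print(o['joint_velocities'].round(3),o['ft_force'],o['grip_width'],o['grip_force'])
c=wrist();s=viewer.camera('scene')
a=np.hstack([cv2.resize(c['pixels'],(400,300)),cv2.resize(s['pixels'][270:390,220:380],(400,300))])
cv2.imwrite('pics/w9.png',a)
E
```

```text
t 18.07 pos [ 0.6322 -0.106   0.1468] rot [-0.03 -0.06  0.08] pos [ 0.0001 -0.0002 -0.0032] dist 0.003 rows 0.1
[-0.002  0.005  0.002 -0.001  0.     0.   ] [-0.42572046  0.2216955  -0.68132437] 0.04555363772601911 49.99976166989654
```

View pics/w9.png

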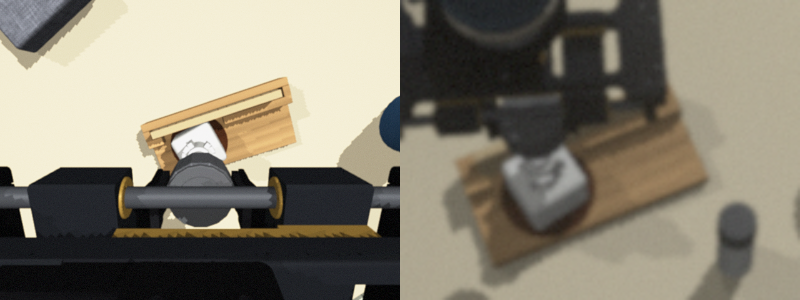

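The cap is held upright above the open jar, the threaded neck is visible, and the ruler is still seated. I'll hand it in.

```bash
python3 -c "
from rig import robot;print(robot.hand_in())"
```

```text
the job is handed in; nothing more can be done
None
```

The job is handed in at about 18 s: the ruler is fully down in the slot and released, and the cap came free and is held upright about 7 cm up, directly above the jar; no bystander was touched as far as I could see, though I didn't re-check each one.

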